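# Lay out the stone carver's bench

## Task

Get the bench ready for carving: lay the green stone flat on the middle of the carving block, its long side along the block's long side, and set the brass weight upright on the middle of the green stone. Stand the navy cup on the bench midway between the carving block and the bur stand, and set the yellow-lidded tin, lid up, on the bench directly to the left of the white bowl (left as the robot sees it, facing the bench) with a gap of about 3 cm between tin and bowl. Leave the brown stone, the oil bottle and the grit jar where they are, and let go of everything.

Things in the scene. Friction and masses are not known exactly. Their poses are not given: they have to be found in the camera images.
- green_stone_mid (a point): Loose green stone blank, a rounded-edged slab 66 mm (its x) by 44 mm (its y) by 22 mm high, lying flat, about 0.17 kg. The point is its centre, 11 mm above its underside. Its x axis runs along the long side.
- weight_mid (a point): Loose brass hold-down weight, an upright round slug 36 mm in diameter and 25 mm high (the top 4 mm step in to 28 mm), 0.2 kg. The point is its centre, 12.5 mm above its underside; z is its axis.
- cup_mid (a point): Loose dark navy dip cup with a row of cream squares, open at the top and empty, 60 mm high, 52 mm across at the foot and 56 mm at the rim, wall 3 mm. The point is on its axis, 30 mm above its underside; z is its axis. It stands upright.
- tin_mid (a point): Loose round tin of polishing compound with a yellow lid, 50 mm in diameter (the steel lower half 48 mm) and 24 mm high, standing lid up. The point is its centre, 12 mm above its underside; z is its axis.
- block: Fixed wooden carving block with a black rubber top, 110 mm long (its x) by 80 mm wide (its y) by 30 mm high, flat on top. Origin at the centre of its underside on the bench; x runs along the long side, away from the robot to within about 5 degrees.
- bur_stand: Fixed grey stepped round stand bristling with small metal burs, 90 mm in diameter at the foot, about 65 mm high with its burs. Origin at the centre of its underside on the bench. It stands about 250 mm to the left or the right of the carving block.
- bowl: Fixed empty white round bowl, 90 mm in diameter at the rim and 40 mm high. Origin at the centre of its underside on the bench. It stands on the other side of the carving block from the bur stand. Its y axis points to the robot's left (to within about 5 degrees).
- brown_stone_mid (a point): Loose reddish-brown stone blank of the same shape as the green one (66 x 44 x 22 mm): not for this job, to be left alone. The point is its centre, 11 mm above the bench.
- oil_bottle_mid (a point): Loose amber oil bottle with a black cap, 36 mm in diameter, 85 mm high, upright: to be left alone. The point is on its axis, 42.5 mm above the bench.
- grit_jar_mid (a point): Loose clear grit jar with a red cap, 42 mm in diameter, 50 mm high, upright: to be left alone. The point is on its axis, 25 mm above the bench.
Things that resemble listed ones, but are neither listed nor needed, are in the scene too. There is more than one size of the part that bears cup_mid; the job needs the middle-sized.

How it is judged:
At the end, for the whole second after the job is handed in: Stone flat on block, centred to 12 mm, turned under 0.2 rad; weight upright on it, to 12 mm; cup upright midway between block and stand (15 mm along, 20 across); tin lid up on the bench left of bowl, gap 14 to 46 mm, in line to 15 mm; all at rest; the three bystanders within 20 mm of their start (x of green_stone_mid in the frame of block between -0.012 and 0.012 m and y of green_stone_mid in the frame of block between -0.012 and 0.012 m and height (world z) of green_stone_mid between 0.037 and 0.045 m and angle between the x axis of green_stone_mid and the x axis of block, either way round below 0.2 rad and horizontal distance between weight_mid and green_stone_mid below 0.012 m and height (world z) of weight_mid between 0.0605 and 0.0685 m and angle between each of weight_mid, cup_mid, tin_mid's own z axis and vertical below 0.12 rad and x of cup_mid in the frame of block between -0.022 and 0.022 m and (y of cup_mid in the frame of block between 0.105 and 0.145 m or y of cup_mid in the frame of block between -0.145 and -0.105 m) and horizontal distance between cup_mid and bur_stand below 0.16 m and height (world z) of cup_mid between 0.026 and 0.034 m and horizontal distance between tin_mid and bowl between 0.084 and 0.116 m and x of tin_mid in the frame of bowl between -0.025 and 0.025 m and y of tin_mid in the frame of bowl between 0.07 and 0.12 m and height (world z) of tin_mid between 0.008 and 0.016 m and linear speed of each of green_stone, weight, cup, tin below 0.02 m/s and angular speed of each of green_stone, weight, cup, tin below 0.3 rad/s and distance of each of brown_stone_mid, oil_bottle_mid, grit_jar_mid from where it was at the start of the episode below 0.02 m); the robot touches nothing.
It fails at once if the brown stone is shoved more than 20 mm or knocked over (distance of brown_stone_mid from where it was at the start of the episode above 0.02 m or angle between brown_stone_mid's own z axis and vertical above 0.5 rad).
It fails at once if the amber oil bottle is shoved more than 20 mm or knocked over (distance of oil_bottle_mid from where it was at the start of the episode above 0.02 m or angle between oil_bottle_mid's own z axis and vertical above 0.5 rad).
It fails at once if the red-capped grit jar is shoved more than 20 mm or knocked over (distance of grit_jar_mid from where it was at the start of the episode above 0.02 m or angle between grit_jar_mid's own z axis and vertical above 0.5 rad).
It also fails if it takes over 96 s, if anything falls off the work surface, if the arm or the gripper's body presses on something with over 40 N, if the wrist force passes 120 N, or if a joint passes its speed limit or range.

## Robot

A 6-joint arm with a two-finger parallel gripper is mounted at the origin on the work surface. World frame = base frame: x ahead of the robot, y to its left, z up, the work surface at z = 0. Lengths are in m, angles in rad, forces in N, time in s.
With the tool pointing down it reaches from about 0.25 to 0.8 m from the base axis. Payload 8.5 kg.
Tool frame: the origin (TCP) lies at the very end of the fingers, on their centre line; the grasp point (between the pads) lies 19 mm behind it; y points along the fingers, z is the direction in which the jaws open and shut, and the axes are right-handed (so a half turn about y gives the same grasp; the last joint's range is limited). The gripper opens to 85 mm and grips with 20 to 120 N. Pads are 22 mm wide; open, the fingers measure 114 mm over their backs; the gripper's body (76 mm by 85 mm) begins 54 mm behind the grasp point. The pads swing forward as they close: fully open they stand 13 mm farther back than shut.
Start: joints at [1.295, 0.238, -0.013, 1.319, 0, 1.571], TCP at [0.143, 0.505, 0.231] pointing down, gripper open.
Joint ranges: [-2.66, 2.66], [-1.03, 1.9], [-1.14, 1.46], [-1.82, 2.27], [-1.45, 1.34], [-3.14, 3.14]. Speed limits (rad/s): [2.22, 2.22, 2.79, 3.14, 3.14, 3.14].

## Interface

Orientations are given as a unit quaternion [x, y, z, w].
In Python, from cell import env, camera, job gives the robot as it stands.
- The arm moves only by the tool send_rows, never from a script. Its argument "commands" is text: rows parted by semicolons, each of 7 numbers parted by spaces: the shift along the tool's x, y, z scaled (see below), then the turn, a rotation vector about the tool's x, y, z scaled (see below), then the opening, from 0 (shut) to 1 (fully open). In form: tx ty tz wx wy wz fingers; .... A call has 1 to 5 rows; each row shifts and turns the pose as measured when the row begins, along the tool's axes as they then stand; what a row does not reach is not made up. The controller multiplies each number of a shift by 4 cm and each number of a turn by 8 degrees. A row lasts 1/10 s, in which the tool goes at most 50 mm and 8.59 degrees, less where a joint would pass 70% of its speed; a pose out of reach is approached as far as the arm can. A call with a number of a shift or a turn outside -1 to 1 is refused whole. A call with a gripper value outside its range is refused whole. The fingers move at their own pace and stop on an object; "force" is the grip in N (left out, the last holds). Time passes only in rows, so rows that do not move let the fingers close. It gives the time, the measured TCP pose, the force and the opening at its end, in the units of the state.
- env.observe(): the state, without advancing time (a new reading comes with each control period).
- camera(name): name is "side" or "top" or "wrist"; returns a dict with "image" (480x640x3 uint8, blue, green, red), "intrinsics" (3x3 intrinsics, pixels), "world_to_cam" (4x4, takes a point from world to camera coordinates); the wrist camera has in their place "hand_eye" (4x4, takes a point from camera to tool coordinates, whose origin is the TCP and whose axes are the tool frame's). Camera axes: x right, y up, looking along -z (the intrinsics and any distortion apply to the point x, -y, -z); pixel columns grow to the right and rows downward; lengths in m; the calibration is good to about 2 mm. A picture is of the moment at which its call begins: read the wrist's pose just before it. There is no depth.
- job.finish_job(): hands the job in, once; it reports no verdict.
The state is a dict: "time": time; "joint_pos": joint angles; "dq": joint speeds; "joint_efforts": joint torques, N m; "tool_pos": TCP position; "eef_rot": TCP orientation; "force": force on the tool from outside, world axes, zero at the start; "torque": the same for the moment, N m; "gripper_width": finger opening in m.
Only numpy, scipy, OpenCV 4.12 (cv2) and the standard library are available. Lean on these libraries where they do the work, as an engineer would, in place of code of your own. Each camera call takes 0.05 s, during which the arm holds its last target.

## Working session

There is one attempt and no reset: what is moved stays moved. The work goes in short steps, Python scripts to look and compute and a tool call to move; the robot and the scene stay as the last step left them, time stands still between calls to the robot, and variables do not carry over. Pictures are saved under pics/ and viewed, and the job is handed in when it is done.

Besides the shell and the picture viewer there is one more tool, called after ">>>" as name(argument=value, ...) on one line, values as JSON. send_rows: Moves the arm, as the interface text tells. Shifts and turns lie within -1 to 1; 1 stands for 4 cm of shift or 8 degrees of turn. Its arguments: {"type":"object","properties":{"commands":{"type":"string"},"force":{"type":"number"}},"required":["commands"]}

```bash
ls; mkdir -p pics; python3 - <<'E'
from cell import env,camera,job
import cv2,numpy as np
print(env.observe())
for n in ("top","side","wrist"):
    c=camera(n); cv2.imwrite(f"pics/{n}0.png",c["image"]); print(n,{k:np.round(v,4).tolist() for k,v in c.items() if k!="image"})
E
```

```text
pics
{'time': 0.0, 'joint_pos': array([ 1.29501231e+00,  2.38805803e-01, -1.42619934e-02,  1.31923696e+00,
        3.09495438e-05,  1.57079598e+00]), 'dq': array([-0.00272099, -0.00080652, -0.000923  , -0.00014467,  0.00131688,
       -0.00174127]), 'joint_efforts': array([-9.53275376e-04, -5.38794458e+01,  3.46439731e+01,  1.82044093e-02,
       -1.91535474e-05,  1.01850210e-05]), 'tool_pos': array([0.1428305 , 0.50474478, 0.23066151]), 'eef_rot': array([ 0.70092145, -0.09727968,  0.09711139, -0.69986796]), 'force': array([ 0.22348434, -0.49963582, -0.01326144]), 'torque': array([0.01456782, 0.05956542, 0.00330275]), 'gripper_width': 0.08534933345538186}
top {'intrinsics': [[534.5522, 0.0, 323.2473], [0.0, 534.5522, 237.0807], [0.0, 0.0, 1.0]], 'world_to_cam': [[-0.0928, -0.9957, -0.0015, 0.0421], [0.9753, -0.0912, 0.2014, -0.5956], [-0.2007, 0.0173, 0.9795, -0.8956], [0.0, 0.0, 0.0, 1.0]]}
side {'intrinsics': [[517.5975, 0.0, 316.8987], [0.0, 517.5975, 236.3454], [0.0, 0.0, 1.0]], 'world_to_cam': [[0.8775, -0.4789, -0.0238, -0.5226], [0.2918, 0.4939, 0.8191, -0.2314], [-0.3805, -0.7258, 0.5731, -0.9973], [0.0, 0.0, 0.0, 1.0]]}
wrist {'intrinsics': [[380.2332, 0.0, 318.5193], [0.0, 380.2332, 238.5575], [0.0, 0.0, 1.0]], 'hand_eye': [[0.0001, -0.9606, -0.2781, -0.0707], [-0.0001, 0.2781, -0.9606, -0.1422], [1.0, 0.0001, -0.0001, -0.0001], [0.0, 0.0, 0.0, 1.0]]}
```

View pics/top0.png

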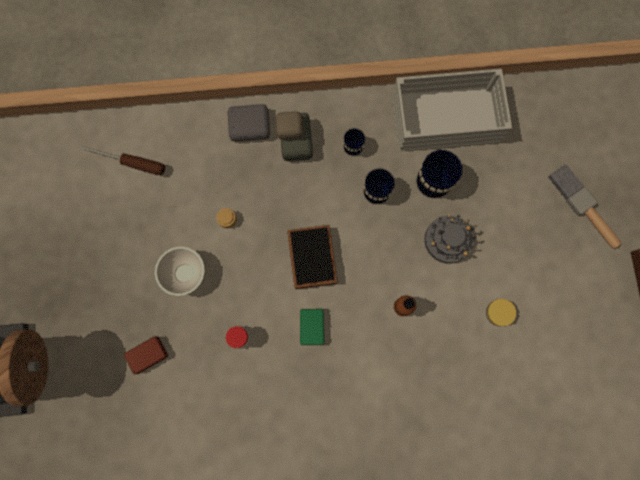

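View pics/side0.png

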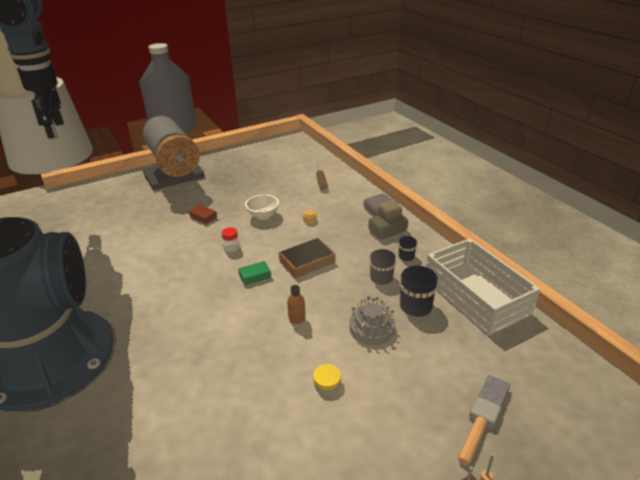

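View pics/wrist0.png

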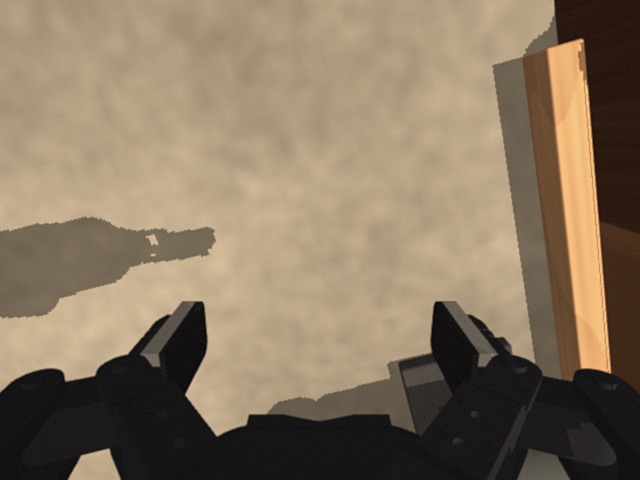

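The top view shows these items:
- The block is at (312,257), the bur stand at (451,239) and the bowl at (180,272).
- The green stone is at (312,327), the brass slug at (227,218) and the yellow tin at (502,313).
- There are three navy cups: (354,141) small, (379,186) middle and (439,173) large.

The middle cup at (379,186) fits the description. I'll measure it and check it in an enlarged crop.

```bash
cat > h.py <<'E'
import numpy as np, cv2
from cell import env,camera,job
from scipy.spatial.transform import Rotation as R
def ray(c,px):
    K=c["intrinsics"]; u,v=px
    d=np.array([(u-K[0,2])/K[0,0],-(v-K[1,2])/K[1,1],-1.])
    if "world_to_cam" in c:
        T=np.linalg.inv(c["world_to_cam"])
    else:
        W=np.eye(4);W[:3,:3]=R.from_quat(c["st"]["eef_rot"]).as_matrix();W[:3,3]=c["st"]["tool_pos"];T=W@c["hand_eye"]
    return T[:3,3],T[:3,:3]@d
def plane(c,px,z):
    o,d=ray(c,px); return (o+d*(z-o[2])/d[2])
def proj(c,p):
    if "world_to_cam" in c: q=c["world_to_cam"]@np.r_[p,1]
    else:
        W=np.eye(4);W[:3,:3]=R.from_quat(c["st"]["eef_rot"]).as_matrix();W[:3,3]=c["st"]["tool_pos"];q=np.linalg.inv(W@c["hand_eye"])@np.r_[p,1]
    K=c["intrinsics"]; return np.array([K[0,0]*q[0]/-q[2]+K[0,2],K[1,1]*q[1]/q[2]+K[1,2]])
def cam(n):
    s=env.observe(); c=camera(n); c["st"]=s; return c
def blobs(img,lo,hi,amin=60):
    m=cv2.inRange(cv2.cvtColor(img,cv2.COLOR_BGR2HSV),np.array(lo),np.array(hi))
    m=cv2.morphologyEx(m,cv2.MORPH_CLOSE,np.ones((5,5)))
    return [k for k in cv2.findContours(m,cv2.RETR_EXTERNAL,cv2.CHAIN_APPROX_NONE)[0] if cv2.contourArea(k)>amin]
def cell_pos():
    pass
E
python3 - <<'E'
from h import *
t=cam("top");im=t["image"]
a=cv2.resize(im[110:280,330:480],None,fx=4,fy=4,interpolation=cv2.INTER_CUBIC)
b=cv2.resize(im[190:300,150:345],None,fx=4,fy=4,interpolation=cv2.INTER_CUBIC)
cv2.imwrite("pics/cA.png",cv2.resize(a,None,fx=.88,fy=.88));cv2.imwrite("pics/cB.png",b)
hsv=cv2.cvtColor(im,cv2.COLOR_BGR2HSV)
for n,p in dict(green=(312,327),weight=(227,218),tin=(502,313),cup=(379,183),bowl=(180,272),block=(312,257),brown=(146,355)).items(): print(n,hsv[p[1],p[0]])
def show(n,lo,hi,z,am=60):
    for k in blobs(im,lo,hi,am):
        r=cv2.minAreaRect(k); M=cv2.moments(k);p=(M['m10']/M['m00'],M['m01']/M['m00'])
        bx=[plane(t,q,z)[:2] for q in cv2.boxPoints(r)]
        print(n,np.round(p,1),cv2.contourArea(k),np.round(plane(t,p,z),4),"mid",np.round(np.mean(bx,0),4),"edges",np.round([np.r_[np.linalg.norm(bx[i+1]-bx[i]),np.degrees(np.arctan2(*(bx[i+1]-bx[i])[::-1]))] for i in range(2)],3).tolist())
show("green",(65,120,40),(85,255,255),.022)
show("tin",(20,150,100),(32,255,255),.024)
show("weight",(10,120,100),(24,255,255),.025)
show("navy",(100,100,0),(130,255,80),.06,150)
show("black",(0,0,0),(180,255,25),.03,400)
show("red",(0,150,60),(8,255,255),.05)
E
```

```text
green [ 72 170  87]
weight [ 17 142 156]
tin [ 22 156 159]
cup [  0 102  20]
bowl [ 26  45 165]
block [120  11  24]
brown [  6 159  98]
green [311.7 326.6] 707.5 [0.4429 0.0218 0.022 ] mid [0.4441 0.0212] edges [[0.04, -95.328], [0.06, 174.683]]
tin [501.4 312.2] 547.5 [ 0.4366 -0.3215  0.024 ] mid [ 0.437  -0.3218] edges [[0.049, -95.33], [0.047, 170.547]]
weight [  4.8 367.6] 480.0 [0.4219 0.5689 0.025 ] mid [0.4205 0.5658] edges [[0.025, -94.368], [0.109, -177.675]]
weight [501.5 312.1] 592.0 [ 0.4367 -0.3214  0.025 ] mid [ 0.437  -0.3215] edges [[0.053, -95.33], [0.047, 170.525]]
weight [602.6 228. ] 404.5 [ 0.573  -0.5335  0.025 ] mid [ 0.5737 -0.5333] edges [[0.02, -57.587], [0.084, -150.926]]
weight [225.5 217.2] 243.5 [0.6591 0.1645 0.025 ] mid [0.6595 0.1645] edges [[0.035, -3.029], [0.032, -95.345]]
weight [318.4  73.4] 8059.5 [ 0.9348 -0.0353  0.025 ] mid [ 0.935  -0.0439] edges [[1.277, -90.07], [0.031, 172.266]]
navy [378.6 185.2] 645.5 [ 0.6839 -0.1231  0.06  ] mid [ 0.6825 -0.1246] edges [[0.05, -95.351], [0.061, 173.172]]
navy [440.3 170.9] 1169.5 [ 0.7006 -0.239   0.
[... 162 characters left out ...]
792], [0.034, -95.358]]
black [311.7 255.7] 1729.5 [0.5704 0.0104 0.03  ] mid [0.571 0.01 ] edges [[0.067, -87.811], [0.096, -178.215]]
black [378.6 185.6] 681.0 [ 0.6922 -0.1269  0.03  ] mid [ 0.6912 -0.1281] edges [[0.064, -9.666], [0.052, -99.105]]
black [438.8 173.2] 1376.5 [ 0.7057 -0.2432  0.03  ] mid [ 0.7049 -0.2419] edges [[0.097, -40.456], [0.071, -132.794]]
red [144.5 355.1] 752.5 [0.4202 0.3139 0.05  ] mid [0.4204 0.3137] edges [[0.062, -65.827], [0.04, -153.17]]
red [236.3 336.8] 340.5 [0.4365 0.1537 0.05  ] mid [0.4362 0.1534] edges [[0.037, -95.326], [0.034, 176.323]]
red [144.  164.5] 102.5 [0.7675 0.3059 0.05  ] mid [0.7668 0.303 ] edges [[0.014, -21.214], [0.054, -116.359]]
```

View pics/cA.png

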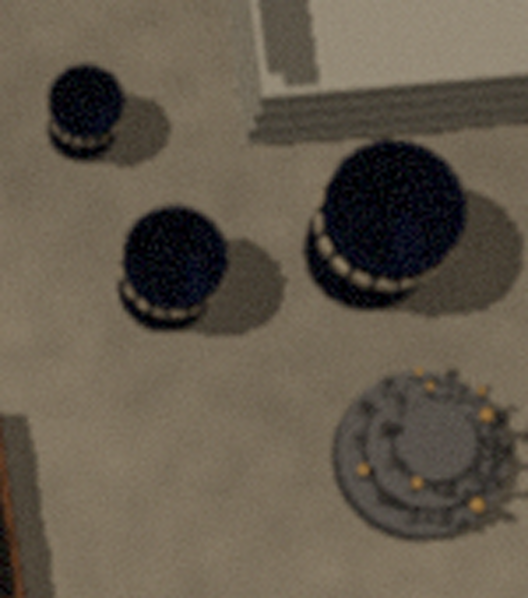

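View pics/cB.png

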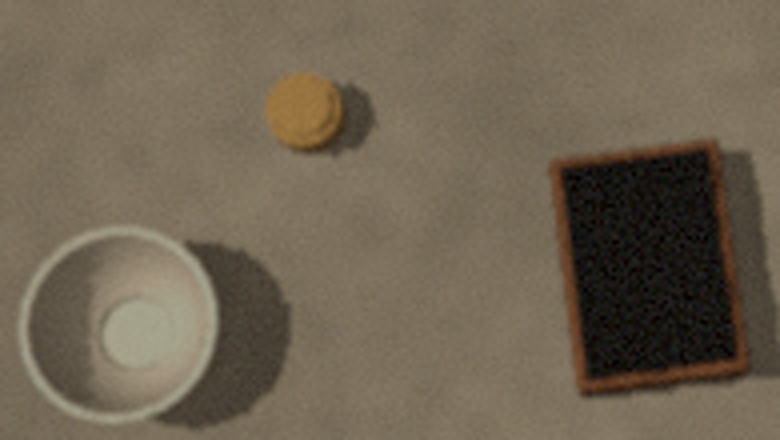

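The crop confirms that the middle cup at (379,186) is the right one: its rim is about 55 mm across, and the other two are clearly smaller and larger. Next I'll work out the fixed poses and a move helper.

```bash
cat >> h.py <<'E'
def pose():
    s=env.observe(); return s["tool_pos"],R.from_quat(s["eef_rot"]),s
def goto(target,jaw_deg=None,down=True):
    """print remaining shift in tool units, and turn; jaw_deg: desired world angle of tool z (mod 180)"""
    p,r,s=pose(); M=r.as_matrix()
    print("t",round(s["time"],2),"tcp",np.round(p,4),"F",np.round(s["force"],1),"w",round(s["gripper_width"],4),"jaw deg",round(np.degrees(np.arctan2(M[1,2],M[0,2])),2),"y axis",np.round(M[:,1],3))
    if jaw_deg is not None:
        a=np.degrees(np.arctan2(M[1,2],M[0,2])); d=(jaw_deg-a+90)%180-90
        zc=np.array([np.cos(np.radians(a+d)),np.sin(np.radians(a+d)),0]);y=np.array([0,0,-1.]);x=np.cross(y,zc)
        T=R.from_matrix(np.c_[x,y,zc]); rv=(r.inv()*T).as_rotvec(degrees=True)/8
        print("turn units (tool)",np.round(rv,2)," shift units AFTER turn:",np.round(T.inv().apply(np.array(target)-p)/.04,2))
    print("shift units now:",np.round(r.inv().apply(np.array(target)-p)/.04,2))
E
python3 - <<'E'
from h import *
t=cam("top")
print("cup",plane(t,(379.7,183.3),.06),"bowl",plane(t,(180,271.5),.04),"tin",plane(t,(501.5,312.2),.024))
for q in [(550,162),(715,142),(748,370),(583,392)]: print("block corner",plane(t,(q[0]/4+150,q[1]/4+190),.03))
print("stand foot",plane(t,(330+420/3.52,110+455/3.52),0.005), "bottle",plane(t,(406,303),.08))
print(np.round(pose()[1].as_matrix(),3))
goto((.40,.02,.2),90)
E
```

```text
cup [ 0.68734146 -0.12548711  0.06      ] bowl [0.56204126 0.24951127 0.04      ] tin [ 0.43657614 -0.32171447  0.024     ]
block corner [0.62173247 0.05077975 0.03      ]
block corner [ 0.62407399 -0.02618907  0.03      ]
block corner [ 0.51703696 -0.03103837  0.03      ]
block corner [0.51403146 0.04435635 0.03      ]
stand foot [ 0.58190062 -0.25162514  0.005     ] bottle [ 0.465327   -0.14317813  0.08      ]
[[ 0.962 -0.     0.272]
 [-0.272 -0.001  0.962]
 [-0.    -1.    -0.001]]
t 0.25 tcp [0.1429 0.505  0.231 ] F [1.  1.1 0.5] w 0.0858 jaw deg 74.2 y axis [-0.    -0.001 -1.   ]
turn units (tool) [ 0.   -1.98 -0.  ]  shift units AFTER turn: [  6.43   0.78 -12.12]
shift units now: [ 9.49  0.78 -9.92]
```

>>> send_rows(commands="0.7 0 -0.8 0 -1 0 1; 0.6 0 -0.9 0 -1 0 1; 0.5 0 -1 0 0 0 1; 0.5 0 -1 0 0 0 1; 0.5 0 -1 0 0 0 1", force=40)

```text
time: 0.75
tool_pos: [0.2423, 0.3066, 0.2291]
eef_rot: [0.707, 0.008, -0.008, -0.707]
force: [0.3, 0.7, 0.2]
gripper_width: 0.0854
```

>>> send_rows(commands="0.5 0.1 -1 0 0 0 1; 0.5 0.1 -1 0 0 0 1; 0.5 0.1 -1 0 0 0 1; 0.5 0.1 -1 0 0 0 1; 0.5 0.1 -1 0 0 0 1")

```text
time: 1.25
tool_pos: [0.3491, 0.1009, 0.2098]
eef_rot: [-0.706, -0.01, 0.007, 0.708]
force: [1.3, 0.7, -0.6]
gripper_width: 0.085
```

```bash
python3 - <<'E'
from h import *
goto((.40,.02,.2),90)
E
```

```text
t 1.25 tcp [0.3491 0.1009 0.2098] F [ 1.3  0.7 -0.6] w 0.085 jaw deg 91.41 y axis [ 0.004  0.002 -1.   ]
turn units (tool) [-0.01  0.18  0.03]  shift units AFTER turn: [ 1.27  0.25 -2.02]
shift units now: [ 1.22  0.25 -2.05]
```

Motion tracks well. Next I'll move over the stone and take a wrist look.

>>> send_rows(commands="0.6 0.1 -1 0 0.18 0 1; 0.6 0.1 -1 0 0 0 1; 0 0 0 0 0 0 1")

```text
time: 1.55
tool_pos: [0.401, 0.0134, 0.2017]
eef_rot: [-0.707, 0.0, -0.005, 0.707]
force: [-0.3, 0.3, 1.7]
gripper_width: 0.0852
```

```bash
python3 - <<'E'
from h import *
w=cam("wrist");im=w["image"];cv2.imwrite("pics/w1.png",im)
k=max(blobs(im,(65,110,30),(85,255,255)),key=cv2.contourArea)
r=cv2.minAreaRect(k);bx=np.array([plane(w,q,.022)[:2] for q in cv2.boxPoints(r)])
print(r,bx.mean(0),[ (np.linalg.norm(bx[i+1]-bx[i]),np.degrees(np.arctan2(*(bx[i+1]-bx[i])[::-1]))) for i in range(3)])
pts=np.array([plane(w,q[0],.022)[:2] for q in k]); r=cv2.minAreaRect((pts*1e3).astype(np.float32));print(r)
goto((.444,.0215,.2),90)
E
```

```text
((328.1689453125, 255.3818817138672), (47.44973373413086, 70.40201568603516), 3.6913859844207764) [0.44127961 0.02180106] [(np.float64(0.06638559291268802), np.float64(175.4592007485516)), (np.float64(0.04127565514788287), np.float64(85.7451696517751)), (np.float64(0.06659102831328115), np.float64(-2.5107698423153937))]
((441.2384338378906, 21.51553726196289), (41.84742736816406, 66.4936752319336), 85.56877136230469)
t 1.6 tcp [0.3997 0.0151 0.2017] F [-0.6  0.7  1.1] w 0.0852 jaw deg 89.6 y axis [ 0.005  0.002 -1.   ]
turn units (tool) [-0.01 -0.05  0.04]  shift units AFTER turn: [1.11 0.04 0.16]
shift units now: [1.11 0.05 0.17]
```

View pics/w1.png

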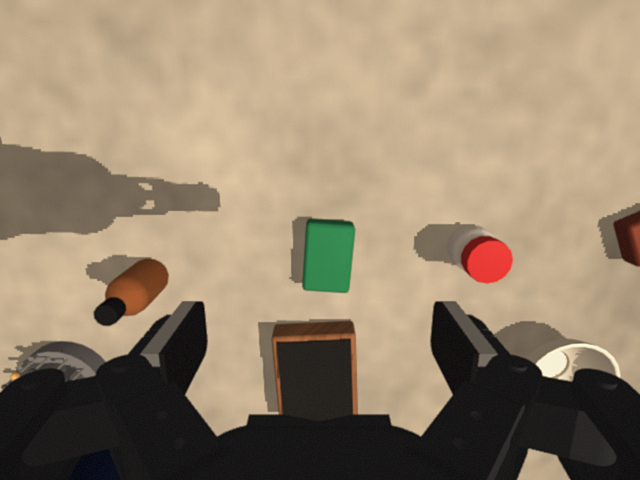

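The wrist view shows the green stone at (328,255), which is about (0.442, 0.0216) with its long side at -4°. Two rows will line up above it, then I descend.

>>> send_rows(commands="0.5 0.5 0.1 0 0.45 0.04 1; 0.57 0.8 0.05 0 0 0 1; 0 1 0 0 0 0 1; 0 1 0 0 0 0 1; 0 0 0 0 0 0 1")

```text
time: 2.1
tool_pos: [0.444, 0.0236, 0.0681]
eef_rot: [-0.705, 0.024, -0.026, 0.708]
force: [-1.3, 0.0, 0.6]
gripper_width: 0.0853
```

```bash
python3 - <<'E'
from h import *
goto((.4425,.0216,.004),86)
E
```

```text
t 2.1 tcp [0.444  0.0236 0.0681] F [-1.3  0.   0.6] w 0.0853 jaw deg 85.95 y axis [ 0.004  0.004 -1.   ]
turn units (tool) [-0.03 -0.01  0.02]  shift units AFTER turn: [-0.03  1.6  -0.05]
shift units now: [-0.04  1.6  -0.06]
```

>>> send_rows(commands="-0.03 0.8 -0.03 0 0 0 1; 0 0.7 -0.03 0 0 0 1; 0 0.05 0 0 0 0 1; 0 0 0 0 0 0 0.2; 0 0 0 0 0 0 0.2", force=40)

```text
time: 2.6
tool_pos: [0.4452, 0.0258, 0.0121]
eef_rot: [-0.705, 0.02, -0.026, 0.709]
force: [-0.3, 0.2, 0.9]
gripper_width: 0.0592
```

>>> send_rows(commands="0 0 0 0 0 0 0.2; 0 0 0 0 0 0 0.2; 0 0 0 0 0 0 0.2; 0 0 0 0 0 0 0.2")

```text
time: 3.0
tool_pos: [0.4477, 0.0262, 0.0163]
eef_rot: [-0.705, 0.018, -0.028, 0.709]
force: [1.0, -0.2, -2.1]
gripper_width: 0.0425
```

```bash
python3 - <<'E'
from h import *
goto((.4425,.0216,.004),86)
E
```

```text
t 3.0 tcp [0.4477 0.0262 0.0163] F [ 1.  -0.2 -2.1] w 0.0425 jaw deg 86.31 y axis [ 0.015  0.005 -1.   ]
turn units (tool) [-0.04  0.04  0.1 ]  shift units AFTER turn: [-0.12  0.31 -0.12]
shift units now: [-0.13  0.3  -0.12]
```

The fingers closed too high: TCP z is 0.016, so the pads are on the rounded top edge of the stone. I'll open, go lower and regrip.

>>> send_rows(commands="0 0 0 0 0 0 1; 0 0 0 0 0 0 1; -0.13 0.15 -0.12 0 0 0.1 1; 0 0.2 0 0 0 0 1; 0 0.05 0 0 0 0 1")

```text
time: 3.5
tool_pos: [0.4422, 0.0213, -0.0007]
eef_rot: [-0.704, 0.023, -0.023, 0.709]
force: [0.3, 0.4, 0.7]
gripper_width: 0.0855
```

```bash
python3 - <<'E'
from h import *
goto((.4425,.0216,.001),86)
w=cam("wrist");cv2.imwrite("pics/w2.png",w["image"])
E
```

```text
t 3.5 tcp [ 0.4422  0.0213 -0.0007] F [0.3 0.4 0.7] w 0.0855 jaw deg 86.29 y axis [ 0.001  0.006 -1.   ]
turn units (tool) [-0.05  0.04  0.  ]  shift units AFTER turn: [ 0.01 -0.04  0.01]
shift units now: [ 0.01 -0.04  0.01]
```

View pics/w2.png

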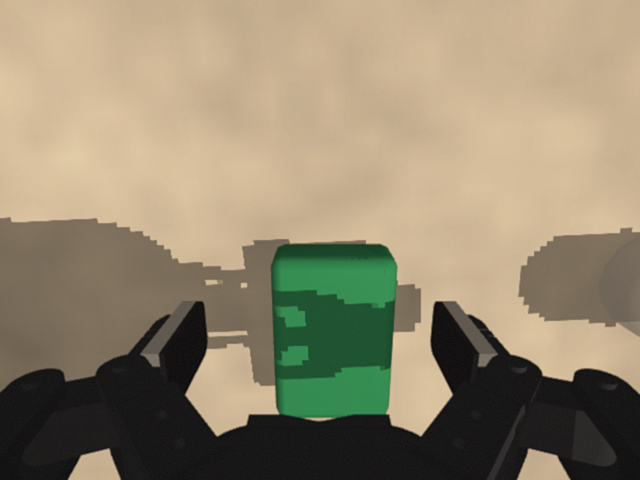

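>>> send_rows(commands="0 -0.02 0.1 0 0 0 1; 0 0 0 0 0 0 0.3; 0 0 0 0 0 0 0.3; 0 0 0 0 0 0 0.3; 0 0 0 0 0 0 0.3")

```text
time: 4.05
tool_pos: [0.4423, 0.0258, 0.0]
eef_rot: [-0.705, 0.023, -0.023, 0.709]
force: [-0.1, -1.5, 0.8]
gripper_width: 0.0432
```

```bash
python3 - <<'E'
from h import *
goto((.4425,.0216,.001),86)
w=cam("wrist");print(plane(w,(333,262),.022));cv2.imwrite("pics/w3.png",w["image"])
E
```

```text
t 4.05 tcp [0.4423 0.0258 0.    ] F [-0.1 -1.5  0.8] w 0.0432 jaw deg 86.31 y axis [-0.     0.006 -1.   ]
turn units (tool) [-0.04  0.04 -0.  ]  shift units AFTER turn: [ 0.01 -0.02 -0.1 ]
shift units now: [ 0.01 -0.02 -0.1 ]
[0.41492344 0.03226142 0.022     ]
```

View pics/w3.png

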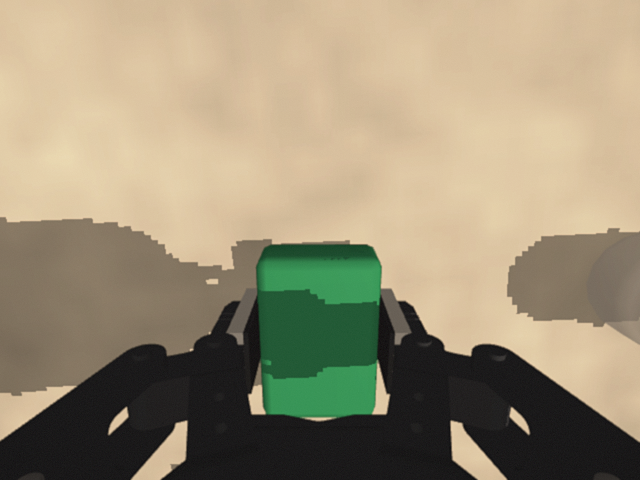

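```bash
python3 - <<'E'
from h import *
w=cam("wrist")
for z in (.018,.022): print(plane(w,(319,252),z),plane(w,(319,262),z),plane(w,(319,414),z))
goto((.566,.0098,.08),93)
E
```

```text
[0.41241248 0.02772433 0.018     ] [0.41604702 0.02749051 0.018     ] [0.47914066 0.02343163 0.018     ]
[0.41110244 0.02777842 0.022     ] [0.41461997 0.02755213 0.022     ] [0.47568236 0.02362392 0.022     ]
t 4.15 tcp [4.423e-01 2.580e-02 1.000e-04] F [0.  0.2 2.9] w 0.043 jaw deg 86.3 y axis [-0.     0.006 -1.   ]
turn units (tool) [-0.04 -0.84 -0.  ]  shift units AFTER turn: [ 3.07 -2.   -0.56]
shift units now: [ 3.11 -2.   -0.19]
```

>>> send_rows(commands="0 -0.8 0 0 0 0 0.3; 0 -0.9 0 0 0 0 0.3; 0.3 -0.4 0 0 -0.45 0 0.3")

```text
time: 4.45
tool_pos: [0.4503, 0.0244, 0.0837]
eef_rot: [-0.705, 0.003, 0.003, 0.709]
force: [-0.0, -0.5, -2.1]
gripper_width: 0.0429
```

```bash
python3 - <<'E'
from h import *
goto((.566,.0098,.08),93)
E
```

```text
t 4.45 tcp [0.4503 0.0244 0.0837] F [-0.  -0.5 -2.1] w 0.0429 jaw deg 89.93 y axis [-0.009  0.006 -1.   ]
turn units (tool) [-0.04 -0.38 -0.06]  shift units AFTER turn: [ 2.87  0.09 -0.51]
shift units now: [ 2.89  0.07 -0.36]
```

>>> send_rows(commands="0.9 0 -0.15 -0.04 -0.38 0 0.3; 1 0 -0.15 0 0 0 0.3; 0.9 0 -0.15 0 0 0 0.3; 0 0 0 0 0 0 0.3")

```text
time: 4.85
tool_pos: [0.5686, 0.0101, 0.0861]
eef_rot: [-0.707, -0.019, 0.021, 0.707]
force: [-0.2, -0.1, -1.5]
gripper_width: 0.0434
```

```bash
python3 - <<'E'
from h import *
goto((.5675,.0096,.034),93)
E
```

```text
t 4.85 tcp [0.5686 0.0101 0.0861] F [-0.2 -0.1 -1.5] w 0.0434 jaw deg 93.26 y axis [-0.002  0.001 -1.   ]
turn units (tool) [-0.01  0.03 -0.01]  shift units AFTER turn: [-0.03  1.3  -0.01]
shift units now: [-0.03  1.3  -0.01]
```

>>> send_rows(commands="-0.03 0.7 0 0 0 0 0.3; 0 0.5 0 0 0 0 0.3; 0 0.1 0 0 0 0 0.3; 0 0 0 0 0 0 0.3")

```text
time: 5.25
tool_pos: [0.5668, 0.0099, 0.0317]
eef_rot: [-0.706, -0.018, 0.021, 0.707]
force: [1.1, 0.6, -1.8]
gripper_width: 0.0431
```

```bash
python3 - <<'E'
from h import *
goto((.5675,.0096,.0305),93)
w=cam("wrist");cv2.imwrite("pics/w4.png",w["image"])
E
```

```text
t 5.25 tcp [0.5668 0.0099 0.0317] F [ 1.1  0.6 -1.8] w 0.0431 jaw deg 93.22 y axis [-0.004  0.001 -1.   ]
turn units (tool) [-0.01  0.03 -0.03]  shift units AFTER turn: [ 0.02  0.03 -0.01]
shift units now: [ 0.02  0.03 -0.01]
```

View pics/w4.png

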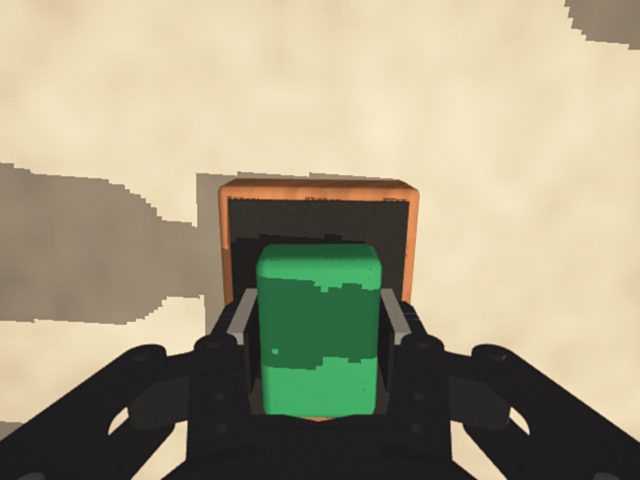

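The stone is held square and centred over the block. I'll lower it the last millimetre, release and retreat.

>>> send_rows(commands="0.02 0.05 0 0 0 0 0.3; 0 0 0 0 0 0 1; 0 -0.05 0 0 0 0 1; 0 -0.1 0 0 0 0 1; 0 -0.5 0 0 0 0 1")

```text
time: 5.8
tool_pos: [0.5681, 0.01, 0.0587]
eef_rot: [-0.706, -0.019, 0.021, 0.707]
force: [0.2, 0.4, -0.1]
gripper_width: 0.0856
```

>>> send_rows(commands="0 -1 0 0 0 0 1; 0 -1 0.2 0 0 0 1; 0.2 0 1 0 0 0 1")

```text
time: 6.1
tool_pos: [0.5743, 0.056, 0.1456]
eef_rot: [-0.707, -0.019, 0.018, 0.707]
force: [0.4, -0.1, 0.4]
gripper_width: 0.0854
```

```bash
python3 - <<'E'
from h import *
goto((.620,.1645,.17),90)
w=cam("wrist");cv2.imwrite("pics/w5.png",w["image"])
E
```

```text
t 6.1 tcp [0.5743 0.056  0.1456] F [ 0.4 -0.1  0.4] w 0.0854 jaw deg 92.96 y axis [ 0.002  0.001 -1.   ]
turn units (tool) [-0.    0.37  0.01]  shift units AFTER turn: [ 1.14 -0.61  2.71]
shift units now: [ 1.28 -0.61  2.65]
```

View pics/w5.png

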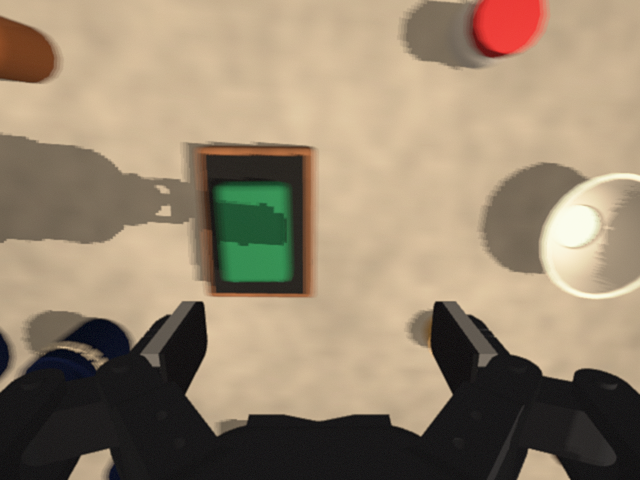

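The stone lies flat and square on the block. I'll compare the two centres from this view.

```bash
python3 - <<'E'
from h import *
w=cam("wrist");im=w["image"]
k=max(blobs(im,(60,100,25),(90,255,255)),key=cv2.contourArea)
def rect(w,k,z):
    pts=np.array([plane(w,q[0],z)[:2] for q in k])*1e3
    return cv2.minAreaRect(pts.astype(np.float32))
print("stone",rect(w,k,.05),cv2.boundingRect(k))
hsv=cv2.cvtColor(im,cv2.COLOR_BGR2HSV); m=cv2.inRange(hsv,(3,110,50),(14,255,255)); m[:, :190]=0;m[:,330:]=0;m[310:]=0;m[:140]=0
pts=cv2.findNonZero(m); print("block",rect(w,pts,.03),cv2.boundingRect(pts))
E
```

```text
stone ((570.8320922851562, 11.506036758422852), (67.19874572753906, 45.562416076660156), 3.423097848892212) (200, 180, 76, 102)
block ((570.58544921875, 10.658952713012695), (108.0679931640625, 78.38096618652344), 2.3857295513153076) (190, 144, 111, 153)
```

Stone (570.8, 11.5) and block (570.6, 10.7) agree to about 1 mm and 1°. Next is the weight.

>>> send_rows(commands="0.45 -0.2 0.9 0 0 0 1; 0.45 -0.2 0.9 0 0 0 1; 0.4 -0.2 0.85 0 0 0 1; 0 0 0 0 0 0 1")

```text
time: 6.6
tool_pos: [0.6199, 0.1725, 0.1683]
eef_rot: [-0.706, -0.02, 0.021, 0.708]
force: [0.5, -0.5, 0.8]
gripper_width: 0.0853
```

```bash
python3 - <<'E'
from h import *
w=cam("wrist");im=w["image"];cv2.imwrite("pics/w6.png",im)
for k in blobs(im,(10,120,100),(25,255,255),400):
    e=cv2.minEnclosingCircle(k); print(e, plane(w,e[0],.0125),plane(w,e[0],.021))
goto((.6595,.1645,.002),93)
E
```

```text
((305.6059265136719, 268.5467834472656), 23.494678497314453) [0.6619481  0.16444979 0.0125    ] [0.6587376  0.16455467 0.021     ]
((92.357666015625, 128.68612670898438), 86.29940032958984) [ 0.55912557 -0.00099742  0.0125    ] [0.55884828 0.00382713 0.021     ]
t 6.65 tcp [0.6189 0.1707 0.1677] F [ 0.1 -0.2 -0.3] w 0.0854 jaw deg 93.26 y axis [-0.002  0.001 -1.   ]
turn units (tool) [-0.01  0.03 -0.02]  shift units AFTER turn: [ 1.01  4.14 -0.21]
shift units now: [ 1.01  4.14 -0.22]
```

View pics/w6.png

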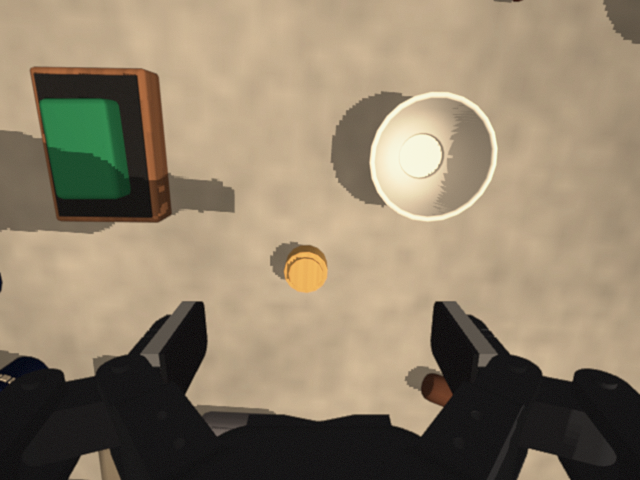

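The wrist view shows the brass slug at (306,268), which is (0.660, 0.1645). Nothing else of that kind is nearby, so I'm descending.

>>> send_rows(commands="0.5 0.8 -0.1 0 0 0 1; 0.53 0.9 -0.1 0 0 0 1; 0 1 0 0 0 0 1; 0 0.8 0 0 0 0 1; 0 0 0 0 0 0 1")

```text
time: 7.15
tool_pos: [0.6603, 0.1599, 0.0248]
eef_rot: [0.707, 0.019, -0.02, -0.707]
force: [-0.7, -0.4, -0.7]
gripper_width: 0.0854
```

```bash
python3 - <<'E'
from h import *
goto((.660,.1645,.002),93)
E
```

```text
t 7.15 tcp [0.6603 0.1599 0.0248] F [-0.7 -0.4 -0.7] w 0.0854 jaw deg 93.2 y axis [-0.001 -0.    -1.   ]
turn units (tool) [ 0.    0.03 -0.01]  shift units AFTER turn: [-0.    0.57  0.12]
shift units now: [-0.    0.57  0.12]
```

>>> send_rows(commands="0 0.45 0.12 0 0 0 1; 0 0.1 0 0 0 0 1; 0 0 0 0 0 0 0.6; 0 0 0 0 0 0 0.2; 0 0 0 0 0 0 0.2")

```text
time: 7.65
tool_pos: [0.6613, 0.1614, 0.0091]
eef_rot: [0.707, 0.02, -0.018, -0.707]
force: [-0.6, -0.7, -0.3]
gripper_width: 0.0442
```

>>> send_rows(commands="0 0 0 0 0 0 0.2; 0 0 0 0 0 0 0.2; 0 0 0 0 0 0 0.2")

```text
time: 7.95
tool_pos: [0.6623, 0.1615, 0.0115]
eef_rot: [-0.707, -0.021, 0.017, 0.707]
force: [-0.1, -0.0, -2.6]
gripper_width: 0.0339
```

```bash
python3 - <<'E'
from h import *
goto((.660,.1645,.002),93)
w=cam("wrist");im=w["image"];cv2.imwrite("pics/w7.png",im)
E
```

```text
t 7.95 tcp [0.6623 0.1615 0.0115] F [-0.1 -0.  -2.6] w 0.0339 jaw deg 93.06 y axis [ 0.006  0.    -1.   ]
turn units (tool) [-0.    0.01  0.04]  shift units AFTER turn: [-0.05  0.24  0.08]
shift units now: [-0.05  0.24  0.08]
```

View pics/w7.png

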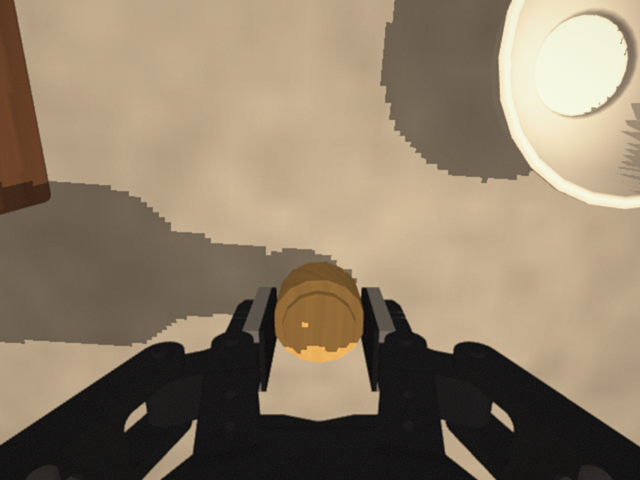

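```bash
python3 - <<'E'
from h import *
w=cam("wrist");im=w["image"]
print(plane(w,(319,323),.025),plane(w,(319,318),.021),proj(w,np.array([.6623,.1615,.0115])),proj(w,np.array([.6623,.1615,.025])))
goto((.660,.1645,.002),93)
E
```

```text
[0.66172502 0.16162009 0.025     ] [0.66178604 0.16162869 0.021     ] [318.58938586 307.91095987] [318.59986627 324.35001495]
t 8.05 tcp [0.6622 0.1615 0.0113] F [-0.3 -0.2 -1.1] w 0.0341 jaw deg 93.06 y axis [ 0.006  0.    -1.   ]
turn units (tool) [-0.    0.01  0.04]  shift units AFTER turn: [-0.05  0.23  0.08]
shift units now: [-0.05  0.23  0.08]
```

>>> send_rows(commands="0 -0.8 0 0 0 0 0.2; 0 -0.9 0 0 0 0 0.2; 0 -0.8 0 0 0 0 0.2; 0 0 0 0 0 0 0.2", force=50)

```text
time: 8.45
tool_pos: [0.6598, 0.1612, 0.1118]
eef_rot: [0.707, 0.019, -0.019, -0.706]
force: [0.7, 1.6, -1.7]
gripper_width: 0.0337
```

```bash
python3 - <<'E'
from h import *
w=cam("wrist");im=w["image"];cv2.imwrite("pics/w8.png",im)
goto((.571,.0112,.11),93)
E
```

```text
t 8.5 tcp [0.6588 0.1609 0.1094] F [ 0.3  0.5 -3.1] w 0.0336 jaw deg 93.08 y axis [-0.003 -0.002 -1.   ]
turn units (tool) [ 0.01  0.01 -0.02]  shift units AFTER turn: [-2.39 -0.01 -3.62]
shift units now: [-2.39 -0.   -3.62]
```

View pics/w8.png

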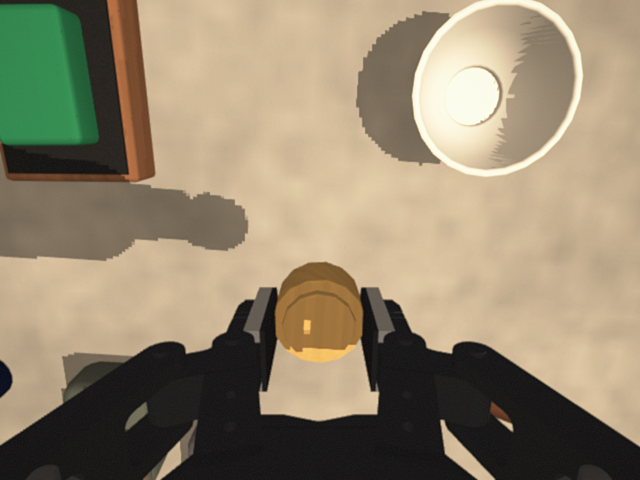

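The slug is held upright and unchanged in the grip, so I'm carrying it to the stone.

>>> send_rows(commands="-0.6 -0.05 -0.9 0 0 0 0.2; -0.6 0 -0.9 0 0 0 0.2; -0.6 0 -0.9 0 0 0 0.2; -0.55 0 -0.85 0 0 0 0.2; 0 0 0 0 0 0 0.2")

```text
time: 9.0
tool_pos: [0.5661, 0.0109, 0.1039]
eef_rot: [0.708, 0.016, -0.025, -0.706]
force: [0.2, 0.6, -1.9]
gripper_width: 0.0333
```

```bash
python3 - <<'E'
from h import *
goto((.571,.0112,.065),93)
E
```

```text
t 9.0 tcp [0.5661 0.0109 0.1039] F [ 0.2  0.6 -1.9] w 0.0333 jaw deg 93.31 y axis [-0.012 -0.003 -1.   ]
turn units (tool) [ 0.02  0.04 -0.09]  shift units AFTER turn: [0.12 0.97 0.  ]
shift units now: [0.14 0.97 0.  ]
```

>>> send_rows(commands="0.12 0.5 0 0 0 -0.09 0.2; 0 0.4 0 0 0 0 0.2; 0 0 0 0 0 0 0.2")

```text
time: 9.3
tool_pos: [0.5683, 0.0097, 0.0641]
eef_rot: [0.707, 0.018, -0.02, -0.706]
force: [-0.1, 0.7, -1.6]
gripper_width: 0.0334
```

```bash
python3 - <<'E'
from h import *
goto((.571,.0112,.063),93)
w=cam("wrist");im=w["image"];cv2.imwrite("pics/w9.png",im)
E
```

```text
t 9.3 tcp [0.5683 0.0097 0.0641] F [-0.1  0.7 -1.6] w 0.0334 jaw deg 93.13 y axis [-0.003 -0.002 -1.   ]
turn units (tool) [ 0.01  0.02 -0.02]  shift units AFTER turn: [0.07 0.03 0.04]
shift units now: [0.07 0.03 0.04]
```

View pics/w9.png

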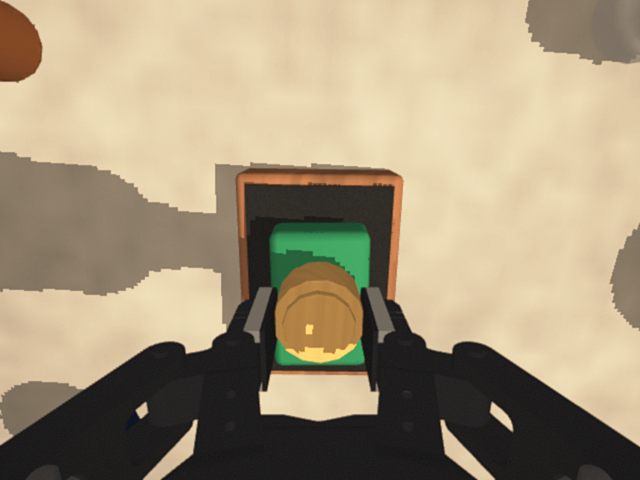

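>>> send_rows(commands="0.07 0.03 0.04 0 0 0 0.2; 0 0.02 0 0 0 0 0.2; 0 0 0 0 0 0 0.6; 0 0 0 0 0 0 0.9; 0 -0.3 0 0 0 0 1")

```text
time: 9.85
tool_pos: [0.5723, 0.0128, 0.0756]
eef_rot: [0.707, 0.019, -0.021, -0.706]
force: [0.2, -0.1, -0.4]
gripper_width: 0.0754
```

>>> send_rows(commands="0 -1 0 0 0 0 1; 0 -1 -0.2 0 0 0 1; 0.5 0 -1 0 0 0 1; 0.5 0 -1 0 0 0 1; 0.3 0 0 0 0 0 1")

```text
time: 10.35
tool_pos: [0.6317, -0.0736, 0.1684]
eef_rot: [0.708, 0.024, -0.019, -0.706]
force: [0.7, 0.7, 0.2]
gripper_width: 0.0852
```

```bash
python3 - <<'E'
from h import *
w=cam("wrist");im=w["image"];cv2.imwrite("pics/w10.png",im)
goto((.687,-.1255,.16),93)
E
```

```text
t 10.4 tcp [ 0.633  -0.0719  0.1682] F [1.1 0.4 0.8] w 0.0855 jaw deg 93.49 y axis [ 0.008 -0.002 -1.   ]
turn units (tool) [0.02 0.06 0.05]  shift units AFTER turn: [ 1.28  0.21 -1.41]
shift units now: [ 1.26  0.22 -1.42]
```

View pics/w10.png

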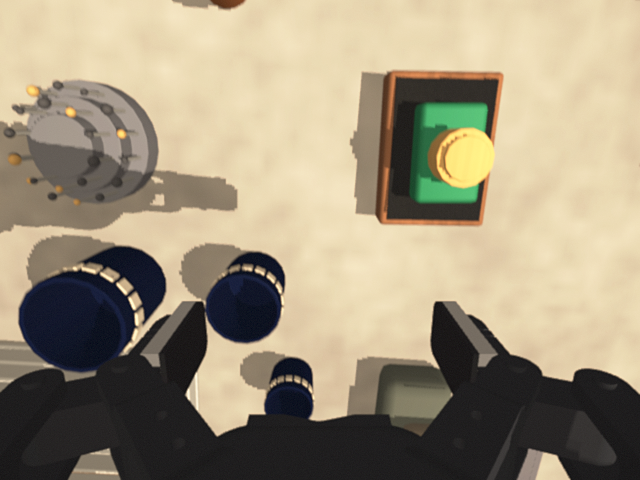

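```bash
python3 - <<'E'
from h import *
w=cam("wrist");im=w["image"]
print("weight top",plane(w,(468,157),.077),"cup rim",plane(w,(245.5,304),.06),"cup foot?",plane(w,(257,282),.0))
print("stand foot edge R",plane(w,(158,148),.005), plane(w,(95,203),.005),plane(w,(95,80),.005))
k=max(blobs(im,(60,100,25),(90,255,255)),key=cv2.contourArea)
print(cv2.minAreaRect(np.array([plane(w,q[0],.05)[:2]*1e3 for q in k],np.float32)))
E
```

```text
weight top [0.57405046 0.01411935 0.077     ] cup rim [ 0.68811812 -0.12173209  0.06      ] cup foot? [ 6.96610328e-01 -1.22746487e-01  5.55111512e-17]
stand foot edge R [ 0.58592025 -0.20094812  0.005     ] [ 0.63296957 -0.25486228  0.005     ] [ 0.5391426  -0.24491005  0.005     ]
((572.2084350585938, 8.262458801269531), (65.65499877929688, 47.36398696899414), 3.3285722732543945)
```

The wrist view shows the weight upright on the stone, its top at (468,157) and about 4 mm off centre, which is within the limit. The middle cup's rim is at (246,304), which is (0.689, -0.123). It lies between the small cup at (290,390) and the large one at (80,320), and it is the one I want.

>>> send_rows(commands="0.65 0 -0.65 0 0.06 0.05 1; 0.67 0 -0.65 0 0 0 1; 0.05 0.8 0 0 0 0 1; 0 0.8 0 0 0 0 1; 0 0 0 0 0 0 1")

```text
time: 10.95
tool_pos: [0.6888, -0.1181, 0.1066]
eef_rot: [0.707, 0.02, -0.02, -0.706]
force: [0.4, 0.2, -0.7]
gripper_width: 0.0852
```

```bash
python3 - <<'E'
from h import *
w=cam("wrist");im=w["image"];cv2.imwrite("pics/w11.png",im)
goto((.689,-.123,.018),93)
E
```

```text
t 11.0 tcp [ 0.6896 -0.1181  0.109 ] F [ 0.3 -0.   1.7] w 0.0854 jaw deg 93.24 y axis [ 0.003 -0.002 -1.   ]
turn units (tool) [0.02 0.03 0.02]  shift units AFTER turn: [-0.02  2.28 -0.12]
shift units now: [-0.03  2.28 -0.12]
```

View pics/w11.png

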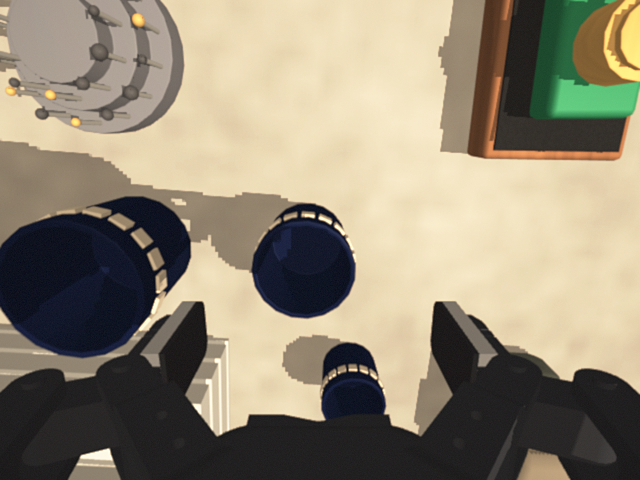

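```bash
python3 - <<'E'
from h import *
w=cam("wrist")
print(plane(w,(304,267),.06),plane(w,(304,269),.06))
for p in ((.689,-.181,.04),(.689,-.165,.04)):print(proj(w,np.array(p)))
E
```

```text
[ 0.69067189 -0.12592026  0.06      ] [ 0.69181255 -0.12586798  0.06      ]
[210.98714751 247.10767005]
[238.4974614  248.60488958]
```

>>> send_rows(commands="0 0.2 -0.17 0 0 0 0.9; 0 0.5 0 0 0 0 0.9; 0 0.6 0 0 0 0 0.9; 0 0.6 0 0 0 0 0.9; 0 0.3 0 0 0 0 0.9")

```text
time: 11.55
tool_pos: [0.6969, -0.1262, 0.032]
eef_rot: [0.709, 0.029, -0.013, -0.704]
force: [-0.5, -0.1, -0.1]
gripper_width: 0.0769
```

```bash
python3 - <<'E'
from h import *
w=cam("wrist");im=w["image"];cv2.imwrite("pics/w12.png",im)
goto((.690,-.125,.018),93)
E
```

```text
t 11.6 tcp [ 0.6964 -0.1262  0.0307] F [ 0.   0.8 -0.9] w 0.077 jaw deg 93.37 y axis [ 0.02  -0.006 -1.   ]
turn units (tool) [0.05 0.05 0.14]  shift units AFTER turn: [-0.16  0.32  0.04]
shift units now: [-0.17  0.31  0.04]
```

View pics/w12.png

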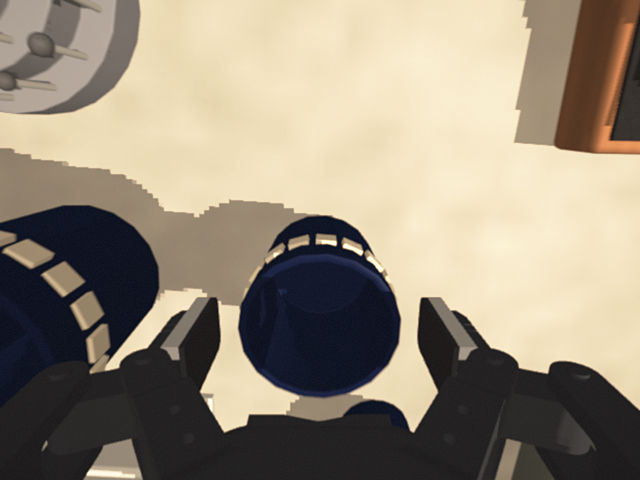

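>>> send_rows(commands="-0.16 0.25 0.04 0.05 0 0.14 0.9; 0 0.05 0 0 0 0 0.9; 0 0 0 0 0 0 0.5; 0 0 0 0 0 0 0.5; 0 0 0 0 0 0 0.5", force=30)

```text
time: 12.1
tool_pos: [0.6915, -0.1254, 0.0218]
eef_rot: [0.707, 0.022, -0.02, -0.707]
force: [-0.6, 1.1, -1.6]
gripper_width: 0.0547
```

```bash
python3 - <<'E'
from h import *
w=cam("wrist");im=w["image"];cv2.imwrite("pics/w13.png",im)
goto((.577,-.117,.08),93)
E
```

```text
t 12.15 tcp [ 0.6915 -0.1255  0.0218] F [-0.  -0.2 -0.9] w 0.0545 jaw deg 93.38 y axis [ 0.003 -0.    -1.   ]
turn units (tool) [0.   0.05 0.02]  shift units AFTER turn: [-2.85 -1.45  0.36]
shift units now: [-2.84 -1.46  0.38]
```

View pics/w13.png

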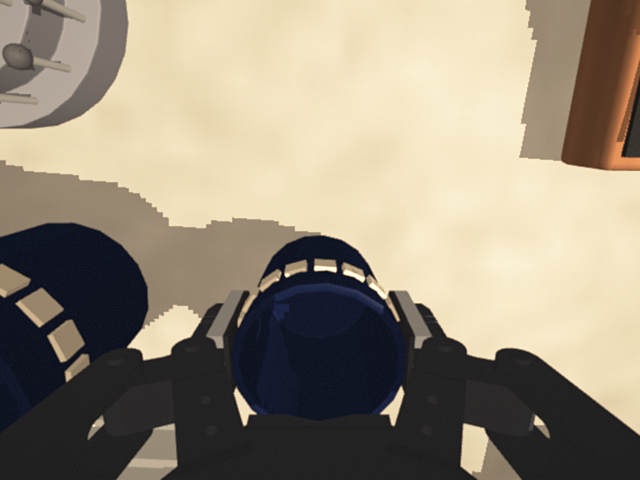

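>>> send_rows(commands="0 -0.6 0 0 0 0 0.5; 0 -0.6 0 0 0 0 0.5; -0.8 -0.1 0.1 0 0 0 0.5; -1 0 0.1 0 0 0 0.5; -0.9 0 0.1 0 0 0 0.5")

```text
time: 12.65
tool_pos: [0.5846, -0.1198, 0.0749]
eef_rot: [0.707, 0.024, -0.019, -0.706]
force: [0.5, -1.2, -2.0]
gripper_width: 0.0543
```

>>> send_rows(commands="0 0 0 0 0 0 0.5")

```text
time: 12.75
tool_pos: [0.5794, -0.1192, 0.0749]
eef_rot: [0.707, 0.022, -0.02, -0.707]
force: [0.7, 0.1, -1.2]
gripper_width: 0.0547
```

```bash
python3 - <<'E'
from h import *
w=cam("wrist");im=w["image"];cv2.imwrite("pics/w14.png",im)
goto((.577,-.117,.022),93)
E
```

```text
t 12.8 tcp [ 0.5824 -0.1195  0.0755] F [ 0.3 -0.7 -0.9] w 0.0546 jaw deg 93.43 y axis [ 0.007 -0.001 -1.   ]
turn units (tool) [0.01 0.05 0.05]  shift units AFTER turn: [-0.13  1.34  0.07]
shift units now: [-0.14  1.34  0.07]
```

View pics/w14.png

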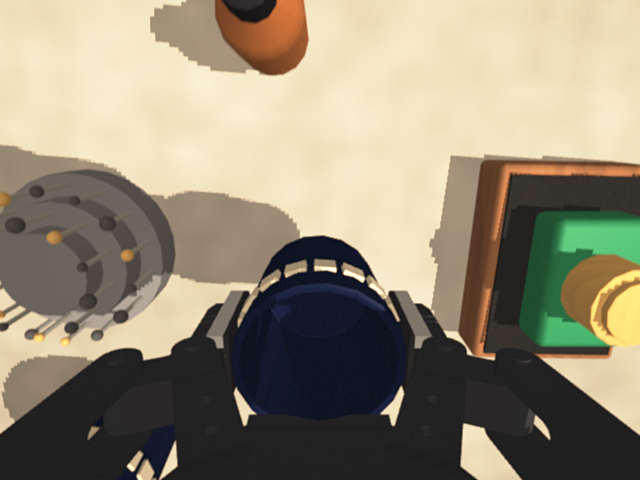

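>>> send_rows(commands="-0.07 0.6 0.05 0 0 0.04 0.5; -0.05 0.5 0 0 0 0 0.5; 0 0.15 0 0 0 0 0.5; 0 0 0 0 0 0 0.5")

```text
time: 13.2
tool_pos: [0.5828, -0.1186, 0.0267]
eef_rot: [0.708, 0.024, -0.018, -0.706]
force: [0.0, -0.4, -1.3]
gripper_width: 0.0546
```

```bash
python3 - <<'E'
from h import *
goto((.577,-.117,.022),93)
E
```

```text
t 13.2 tcp [ 0.5828 -0.1186  0.0267] F [ 0.  -0.4 -1.3] w 0.0546 jaw deg 93.43 y axis [ 0.009 -0.002 -1.   ]
turn units (tool) [0.02 0.05 0.06]  shift units AFTER turn: [-0.14  0.12  0.05]
shift units now: [-0.14  0.12  0.05]
```

>>> send_rows(commands="-0.13 0.06 0.05 0 0 0.06 0.5; 0 0.05 0 0 0 0 0.5; 0 0.02 0 0 0 0 0.5")

```text
time: 13.5
tool_pos: [0.5794, -0.117, 0.0227]
eef_rot: [0.708, 0.022, -0.02, -0.706]
force: [-0.5, 0.1, -1.7]
gripper_width: 0.0544
```

```bash
python3 - <<'E'
from h import *
goto((.577,-.117,.022),93)
E
```

```text
t 13.5 tcp [ 0.5794 -0.117   0.0227] F [-0.5  0.1 -1.7] w 0.0544 jaw deg 93.44 y axis [ 0.002 -0.003 -1.   ]
turn units (tool) [0.03 0.06 0.02]  shift units AFTER turn: [-0.06  0.02  0.  ]
shift units now: [-0.06  0.02  0.  ]
```

>>> send_rows(commands="0 0.02 0 0 0 0 0.5; 0 0 0 0 0 0 0.9; 0 0 0 0 0 0 0.9; 0 -0.3 0 0 0 0 0.9; 0 -1 0 0 0 0 0.9")

```text
time: 14.0
tool_pos: [0.5772, -0.1164, 0.0727]
eef_rot: [0.708, 0.02, -0.022, -0.706]
force: [0.0, -0.2, -0.0]
gripper_width: 0.077
```

>>> send_rows(commands="0 -1 0 0 0 0 1; 0 -1 0 0 0 0 1; -0.3 -0.6 0 0 0 0 1; 0 0 0 0 0 0 1")

```text
time: 14.4
tool_pos: [0.5671, -0.1173, 0.1897]
eef_rot: [0.708, 0.023, -0.019, -0.705]
force: [-0.1, 0.4, 0.0]
gripper_width: 0.0853
```

```bash
python3 - <<'E'
from h import *
w=cam("wrist");im=w["image"];cv2.imwrite("pics/w15.png",im)
goto((.4,-.3217,.17),2)
E
```

```text
t 14.45 tcp [ 0.5674 -0.1172  0.1883] F [1.8 0.3 1.2] w 0.0855 jaw deg 93.44 y axis [ 0.006 -0.004 -1.   ]
turn units (tool) [ 6.000e-02 -1.107e+01  1.000e-02]  shift units AFTER turn: [-4.96  0.46  4.36]
shift units now: [-4.49  0.45 -4.85]
```

View pics/w15.png

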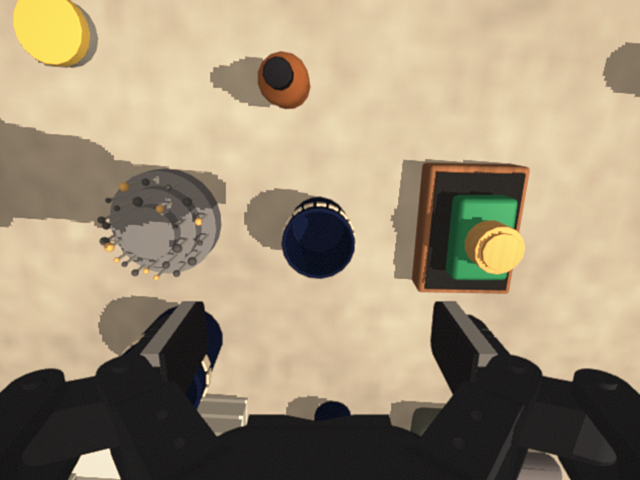

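```bash
python3 - <<'E'
from h import *
w=cam("wrist");print("cup",plane(w,(319,241),.06),"weight",plane(w,(501,248),.077))
im=w["image"];k=max(blobs(im,(60,100,25),(90,255,255)),key=cv2.contourArea)
print("tin approx",plane(w,(51,30),.024)); print(np.round(env.observe()["joint_pos"],2))
goto((.400,-.322,.17),93)
E
```

```text
cup [ 0.5776282  -0.11685611  0.06      ] weight [0.56979307 0.00994236 0.077     ]
tin approx [ 0.44103235 -0.31970562  0.024     ]
[-0.2   0.34  0.02  1.24 -0.   -0.26]
t 14.5 tcp [ 0.567  -0.1171  0.1864] F [ 0.5  0.2 -1. ] w 0.0853 jaw deg 93.45 y axis [ 0.003 -0.004 -1.   ]
turn units (tool) [0.03 0.06 0.02]  shift units AFTER turn: [-4.44  0.41 -4.9 ]
shift units now: [-4.48  0.41 -4.86]
```

>>> send_rows(commands="-0.7 0.05 -1 0 0 0 1; -0.7 0.05 -1 0 0 0 1; -0.7 0.05 -1 0 0 0 1; -0.7 0.05 -1 0 0 0 1; -0.7 0.05 -0.9 0 0 0 1")

```text
time: 15.0
tool_pos: [0.438, -0.3219, 0.1698]
eef_rot: [-0.706, -0.025, 0.026, 0.707]
force: [-0.2, -0.8, 0.5]
gripper_width: 0.0852
```

```bash
python3 - <<'E'
from h import *
goto((.400,-.322,.17),93)
E
```

```text
t 15.0 tcp [ 0.438  -0.3219  0.1698] F [-0.2 -0.8  0.5] w 0.0852 jaw deg 94.1 y axis [-0.002  0.001 -1.   ]
turn units (tool) [-0.01  0.14 -0.01]  shift units AFTER turn: [-0.95 -0.01  0.05]
shift units now: [-0.95 -0.    0.06]
```

Right above the tin. One more look, then descend.

```bash
python3 - <<'E'
from h import *
w=cam("wrist");im=w["image"];cv2.imwrite("pics/w16.png",im)
for k in blobs(im,(20,140,90),(33,255,255),400):
    e=cv2.minEnclosingCircle(k); print(e, plane(w,e[0],.018))
goto((.438,-.321,.002),94)
E
```

```text
((311.8201599121094, 218.19790649414062), 31.378454208374023) [ 0.43565224 -0.32717577  0.018     ]
t 15.05 tcp [ 0.4342 -0.3264  0.1692] F [-2.4 -2.5 -1.2] w 0.0851 jaw deg 93.88 y axis [-0.005 -0.001 -1.   ]
turn units (tool) [ 0.   -0.01 -0.03]  shift units AFTER turn: [0.1  4.18 0.13]
shift units now: [0.12 4.18 0.13]
```

View pics/w16.png

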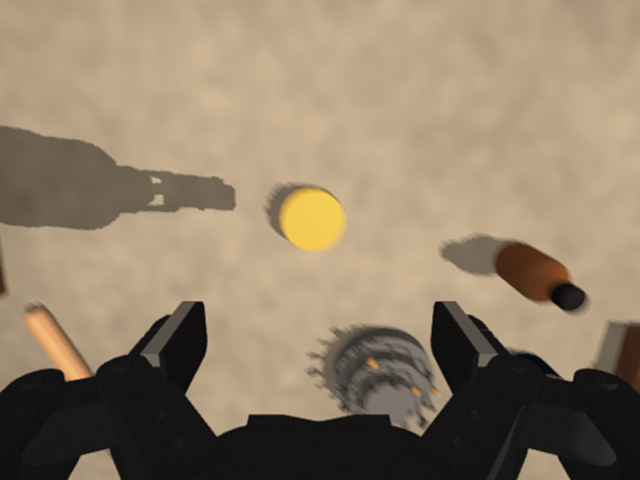

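>>> send_rows(commands="0.06 0.8 0.09 0 0 0 1; 0 1 0 0 0 0 1; 0 1 0 0 0 0 1; 0 0.3 0 0 0 0 1; 0 0 0 0 0 0 1")

```text
time: 15.55
tool_pos: [0.4308, -0.3248, 0.0354]
eef_rot: [-0.705, -0.017, 0.025, 0.708]
force: [-0.1, -0.1, 0.2]
gripper_width: 0.0854
```

```bash
python3 - <<'E'
from h import *
w=cam("wrist");im=w["image"];cv2.imwrite("pics/w17.png",im)
for k in blobs(im,(20,140,90),(33,255,255),400):
    e=cv2.minEnclosingCircle(k); print(e, plane(w,e[0],.018))
goto((.4365,-.322,.002),94)
E
```

```text
((318.8999328613281, 306.4241638183594), 55.12418746948242) [ 0.43857249 -0.32413203  0.018     ]
t 15.6 tcp [ 0.4309 -0.3248  0.036 ] F [-0.1 -0.4  0.2] w 0.0855 jaw deg 93.4 y axis [-0.01   0.003 -1.   ]
turn units (tool) [-0.03 -0.08 -0.07]  shift units AFTER turn: [0.14 0.85 0.06]
shift units now: [0.15 0.85 0.06]
```

View pics/w17.png

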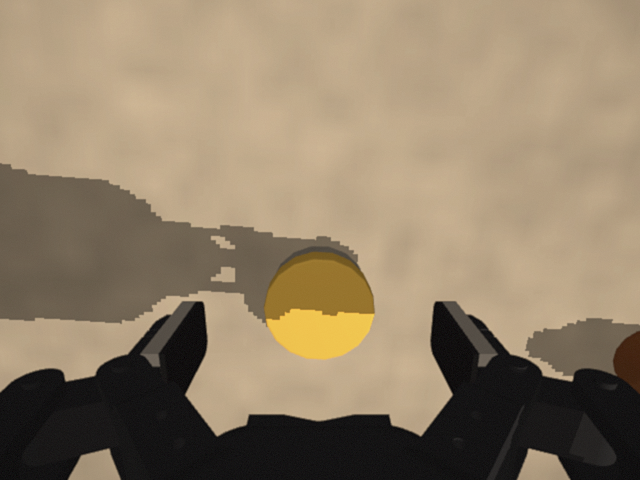

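>>> send_rows(commands="0.15 0.45 0 0 0 -0.07 1; 0 0.35 0 0 0 0 1; 0 0.06 0 0 0 0 1; 0 0 0 0 0 0 1")

```text
time: 16.0
tool_pos: [0.4387, -0.3249, 0.0028]
eef_rot: [-0.706, -0.022, 0.021, 0.708]
force: [0.0, 0.2, -0.4]
gripper_width: 0.086
```

```bash
python3 - <<'E'
from h import *
goto((.437,-.324,.001),94)
E
```

```text
t 16.0 tcp [ 0.4387 -0.3249  0.0028] F [ 0.   0.2 -0.4] w 0.086 jaw deg 93.43 y axis [ 0.002  0.003 -1.   ]
turn units (tool) [-0.02 -0.07  0.01]  shift units AFTER turn: [-0.04  0.04  0.03]
shift units now: [-0.04  0.04  0.03]
```

>>> send_rows(commands="-0.03 0.02 0 0 0 0 0.4; 0 0.01 0 0 0 0 0.4; 0 0 0 0 0 0 0.4; 0 0 0 0 0 0 0.4; 0 0 0 0 0 0 0.4", force=40)

```text
time: 16.5
tool_pos: [0.4389, -0.3261, 0.0048]
eef_rot: [0.707, 0.023, -0.019, -0.707]
force: [-0.4, 0.0, -1.2]
gripper_width: 0.0486
```

```bash
python3 - <<'E'
from h import *
goto((.55,.34,.12),140)
w=cam("wrist");im=w["image"];cv2.imwrite("pics/w18.png",im)
E
```

```text
t 16.5 tcp [ 0.4389 -0.3261  0.0048] F [-0.4  0.  -1.2] w 0.0486 jaw deg 93.44 y axis [ 0.005 -0.    -1.   ]
turn units (tool) [ 0.02 -5.82  0.03]  shift units AFTER turn: [14.54 -2.88  8.58]
shift units now: [ 3.79 -2.87 16.45]
```

View pics/w18.png

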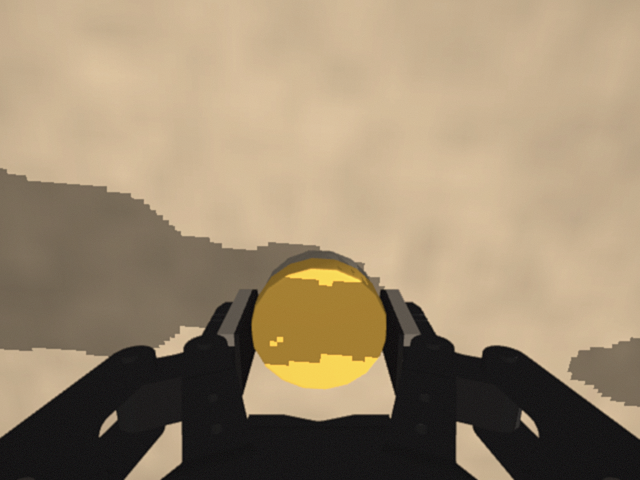

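>>> send_rows(commands="0 -0.8 0 0 0 0 0.4; 0 -1 0 0 0 0 0.4; 0 -1 0 0 0 0 0.4; 0 -1 0 0 0 0 0.4; 0.1 -0.3 0.5 0 0 0 0.4")

```text
time: 17.05
tool_pos: [0.4387, -0.3056, 0.1714]
eef_rot: [-0.705, -0.02, 0.021, 0.708]
force: [0.9, 0.1, -0.4]
gripper_width: 0.0486
```

>>> send_rows(commands="0.25 0 1 0 0 0 0.4; 0.25 0 1 0 0 0 0.4; 0.25 0 1 0 0 0 0.4; 0.25 0 1 0 0 0 0.4; 0.25 0 1 0 0 0 0.4")

```text
time: 17.55
tool_pos: [0.4791, -0.1004, 0.1754]
eef_rot: [-0.707, -0.02, 0.016, 0.707]
force: [0.6, 0.2, -1.4]
gripper_width: 0.0484
```

>>> send_rows(commands="0.25 0 1 0 0 0 0.4; 0.25 0 1 0 0 0 0.4; 0.25 0 1 0 0 0 0.4; 0.25 0 1 0 0 0 0.4; 0.25 0 1 0 0 0 0.4")

```text
time: 18.05
tool_pos: [0.5187, 0.1105, 0.176]
eef_rot: [0.707, 0.02, -0.016, -0.707]
force: [1.2, -1.3, -0.8]
gripper_width: 0.0486
```

```bash
python3 - <<'E'
from h import *
goto((.563,.35,.12),140)
E
```

```text
t 18.05 tcp [0.5187 0.1105 0.176 ] F [ 1.2 -1.3 -0.8] w 0.0486 jaw deg 92.87 y axis [ 0.006  0.    -1.   ]
turn units (tool) [ 0.02 -5.89  0.04]  shift units AFTER turn: [5.3 1.4 3. ]
shift units now: [1.4  1.41 5.92]
```

>>> send_rows(commands="0.3 0 1 0 0 0 0.4; 0.3 0 1 0 0 0 0.4; 0.3 0 1 0 -0.9 0 0.4; 0.4 0 1 0 -1 0 0.4; 0.5 0 0.9 0 -1 0 0.4")

```text
time: 18.55
tool_pos: [0.5647, 0.3239, 0.1757]
eef_rot: [0.689, 0.166, -0.162, -0.687]
force: [0.1, -0.9, -1.5]
gripper_width: 0.0481
```

>>> send_rows(commands="0.5 0.3 0.6 0 -1 0 0.4; 0 0.3 0 0 -1 0 0.4; 0 0.3 0 0 -1 0 0.4; 0 0 0 0 0 0 0.4")

```text
time: 18.95
tool_pos: [0.5715, 0.3628, 0.1359]
eef_rot: [0.635, 0.313, -0.31, -0.634]
force: [-0.3, 0.5, -1.3]
gripper_width: 0.0483
```

```bash
python3 - <<'E'
from h import *
goto((.562,.350,.08),140)
w=cam("wrist");im=w["image"];cv2.imwrite("pics/w19.png",im)
t=cam("top");cv2.imwrite("pics/t19.png",t["image"])
E
```

```text
t 18.95 tcp [0.5715 0.3628 0.1359] F [-0.3  0.5 -1.3] w 0.0483 jaw deg 142.33 y axis [ 0.005 -0.    -1.   ]
turn units (tool) [0.03 0.29 0.02]  shift units AFTER turn: [-0.4   1.4  -0.02]
shift units now: [-0.4  1.4 -0. ]
```

View pics/w19.png

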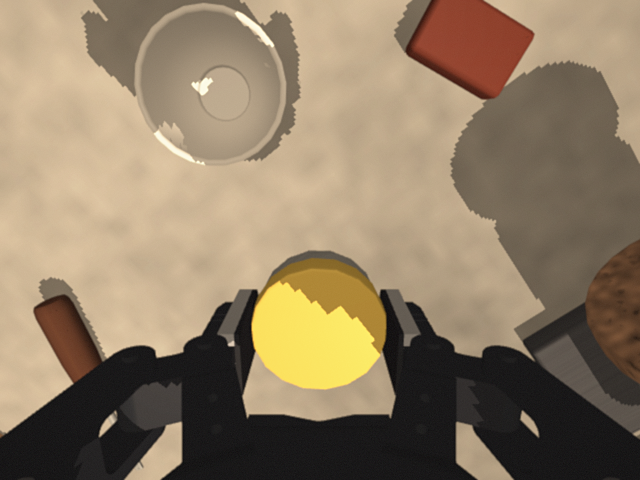

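View pics/t19.png

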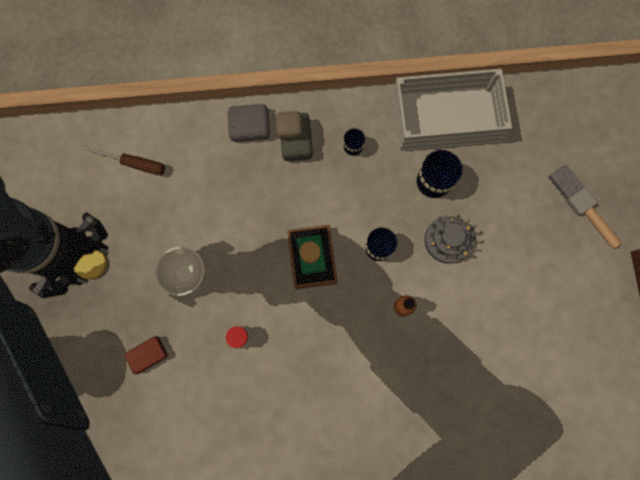

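```bash
python3 - <<'E'
from h import *
w=cam("wrist");t=cam("top")
print("bowl wrist",plane(w,(210,84),.04),"top",plane(t,(180.5,271.5),.04))
print("weight",plane(t,(311,252),.077),"cup",plane(t,(381.5,242),.06))
k=max(blobs(t["image"],(60,80,15),(90,255,255),200),key=cv2.contourArea)
print("stone",cv2.minAreaRect(np.array([plane(t,q[0],.052)[:2]*1e3 for q in k],np.float32)))
E
```

```text
bowl wrist [0.56402729 0.24803825 0.04      ] top [0.56195732 0.24861232 0.04      ]
weight [0.5690401  0.01061901 0.077     ] cup [ 0.57841786 -0.11623302  0.06      ]
stone ((383.59112548828125, 475.898681640625), (169.2858123779297, 62.834041595458984), 26.871673583984375)
```

>>> send_rows(commands="-0.2 0.5 0 0 0 0 0.4; -0.2 0.9 0 0 0 0 0.4; 0 0.9 0 0 0 0 0.4; 0 0.6 0 0 0 0 0.4; 0 0 0 0 0 0 0.4")

```text
time: 19.65
tool_pos: [0.5681, 0.3498, 0.0267]
eef_rot: [0.638, 0.312, -0.297, -0.638]
force: [-0.2, 0.3, -1.1]
gripper_width: 0.0486
```

```bash
python3 - <<'E'
from h import *
goto((.562,.350,.0055),142)
E
```

```text
t 19.65 tcp [0.5681 0.3498 0.0267] F [-0.2  0.3 -1.1] w 0.0486 jaw deg 141.01 y axis [ 0.019  0.008 -1.   ]
turn units (tool) [ 0.07 -0.12  0.13]  shift units AFTER turn: [-0.09  0.53  0.12]
shift units now: [-0.1   0.53  0.13]
```

>>> send_rows(commands="-0.1 0.3 0.1 0.07 0 0.13 0.4; 0 0.17 0 0 0 0 0.4; 0 0.04 0 0 0 0 0.4; 0 0 0 0 0 0 0.4")

```text
time: 20.05
tool_pos: [0.5649, 0.3503, 0.0096]
eef_rot: [-0.638, -0.305, 0.302, 0.639]
force: [0.8, -0.4, -0.7]
gripper_width: 0.0483
```

```bash
python3 - <<'E'
from h import *
goto((.562,.350,.0055),141)
E
```

```text
t 20.05 tcp [0.5649 0.3503 0.0096] F [ 0.8 -0.4 -0.7] w 0.0483 jaw deg 140.79 y axis [ 0.003  0.002 -1.   ]
turn units (tool) [ 0.   -0.03  0.03]  shift units AFTER turn: [-0.05  0.1   0.05]
shift units now: [-0.05  0.1   0.05]
```

>>> send_rows(commands="-0.03 0.06 0.03 0 0 0 0.4; 0 0.06 0 0 0 0 0.4; 0 0.02 0 0 0 0 0.4")

```text
time: 20.35
tool_pos: [0.5641, 0.3508, 0.0055]
eef_rot: [-0.638, -0.306, 0.301, 0.639]
force: [0.3, -1.0, -1.2]
gripper_width: 0.0482
```

>>> send_rows(commands="0 0 0 0 0 0 0.75; 0 0 0 0 0 0 0.8; 0 -0.3 0 0 0 0 0.9; 0 -0.8 0 0 0 0 0.9; 0 -1 0 0 0 0 1")

```text
time: 20.85
tool_pos: [0.5609, 0.3489, 0.0881]
eef_rot: [-0.639, -0.303, 0.304, 0.639]
force: [-0.8, 0.1, -0.3]
gripper_width: 0.0853
```

>>> send_rows(commands="0 -1 0 0 0 0 1; 0 -1 0 0 0 0 1; 0.7 0 0 0 0 0 1; 0 0 0 0 0 0 1; 0 0 0 0 0 0 1")

```text
time: 21.35
tool_pos: [0.5812, 0.372, 0.1846]
eef_rot: [-0.638, -0.308, 0.299, 0.64]
force: [0.3, -0.6, -0.4]
gripper_width: 0.0857
```

```bash
python3 - <<'E'
from h import *
goto((.562,.350,.0055),141)
w=cam("wrist");im=w["image"];cv2.imwrite("pics/w20.png",im)
t=cam("side");cv2.imwrite("pics/s20.png",t["image"])
E
```

```text
t 21.35 tcp [0.5812 0.372  0.1846] F [ 0.3 -0.6 -0.4] w 0.0857 jaw deg 140.76 y axis [ 0.01   0.007 -1.   ]
turn units (tool) [ 0.03 -0.03  0.09]  shift units AFTER turn: [-0.73  4.48  0.03]
shift units now: [-0.78  4.47  0.04]
```

View pics/w20.png

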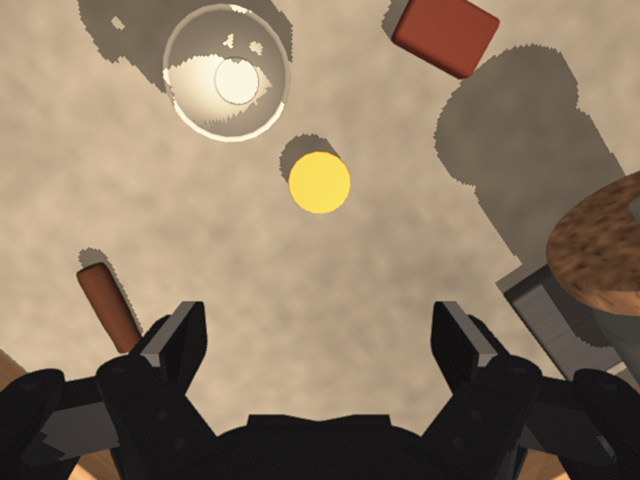

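View pics/s20.png

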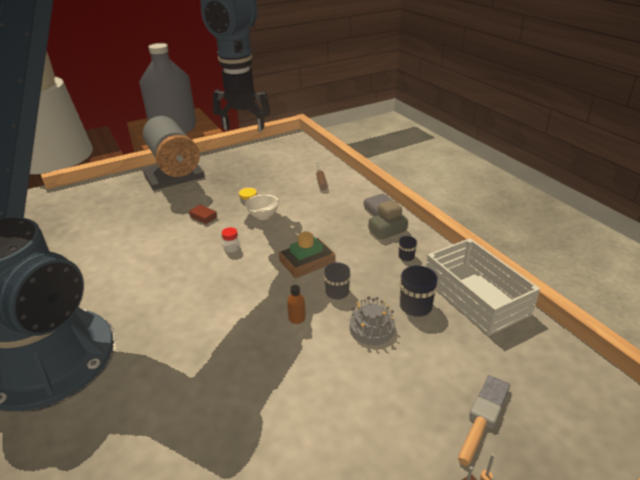

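Everything is set down. The tin's top is at (319,182) and the bowl's rim at (228,73) in the wrist view. Now the final measurements, including the bystanders against their starting places.

```bash
python3 - <<'E'
from h import *
w=cam("wrist")
print("tin",plane(w,(319.5,182),.024),"bowl",plane(w,(228,73),.04))
t=cam("top");cv2.imwrite("pics/t21.png",t["image"]);a=cv2.imread("pics/top0.png");b=t["image"]
for n,lo,hi in (("red",(0,150,30),(8,255,255)),):
  for im in (a,b):
    print([np.round(cv2.minAreaRect(k)[0],1).tolist() for k in blobs(im,lo,hi)])
c=b[200:380,60:440];cv2.imwrite("pics/c21.png",cv2.resize(c,None,fx=2,fy=2,interpolation=cv2.INTER_CUBIC))
E
```

```text
tin [0.56233316 0.3498611  0.024     ] bowl [0.56224826 0.24960791 0.04      ]
[[145.4, 354.9], [236.5, 337.0], [637.5, 268.8], [139.9, 163.2]]
[[145.7, 354.8], [236.5, 337.0], [638.3, 270.0], [140.9, 163.6]]
```

View pics/c21.png

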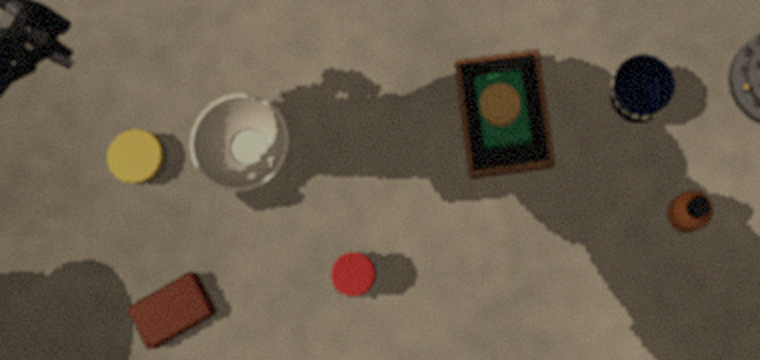

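```bash
python3 - <<'E'
from cell import job
print(job.finish_job())
E
```

```text
the job is handed in; nothing more can be done
None
```

I finished the bench set-up and handed the job in at about 21.5 s of the 96 s allowed. All four pieces are placed and released, and the last camera checks put everything within the limits. The hand-in itself gives no verdict.

| Item | Last measurement |
|---|---|
| Green stone | about 1 mm and 1° off the middle of the block, measured before the weight went on |
| Brass weight | upright on the stone, 1–5 mm off its middle |
| Navy cup (the middle-sized one) | upright at (0.578, -0.117), about midway between the block and the bur stand |
| Yellow-lidded tin | lid up, 100 mm to the left of the bowl's centre (gap about 30 mm), in line to under 1 mm along the robot's left–right |
| Brown stone and grit jar | within 0.5 pixel of where they started in the top view |
| Oil bottle | looks unmoved; I judged this by eye only |

- **Regrip:** My first grip on the green stone was too high, on its rounded edge, and shifted it about 4 mm on the bench. I opened the fingers, went lower and gripped it again.
- **Views that disagreed:** One wrist picture put the weight about 5 mm off the stone's middle, while two later views put it 1–2 mm off. Either is within the 12 mm limit.
- **Failed check:** My last attempt to re-measure the stone from the top camera caught a shadow instead of the stone. I relied on the earlier wrist measurement, and the final enlarged picture also shows it square on the block.

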